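Slide the drip tray home under the dispenser

TASK

Put the drip tray back under the green dispenser: slide it, nose first, into the runner under the dispenser's foot until it is fully home against the back stop, lying flat, and let go of it. Go gently, feeling for the runner's side wall rather than forcing the tray or bumping the dispenser, and leave the other things on the shelf where they are.

Things in the scene. Friction and masses are not known exactly. Their poses are not given: they have to be found in the camera images.
- dispenser: Green lever-top dispenser, fixed on the slab (all sizes in mm; slab top 95 above the table). Foot 200 x 200 x 46 high; a tank with grey spout and lever on its rear half, up to 260. Origin: centre of the foot's underside. x axis: level, from its open front to its back (the way the tray goes in); y to the left seen along x; z up. The tray bay lies under the foot's deck (34 clear). More than 25 N on it is forcing.
- bay_mouth (a point): Middle of the foot's front edge, at slab height, dispenser's axes. Opening 188 mm wide; in it, a white runner parallel to x, 94 between its side walls (tray: 90), 27 high, its middle 4 to 33 to the left (+y) of this point: not in the readings, to be felt or seen. Left (+y) wall 8 thick, sticks out 55 in front of the foot as a fence; right side a square block, face flush with the foot's front, no lead-in.
- bay_stop (a point): Point on the front face of the runner's rigid back stop, 90 mm inside the mouth on the dispenser's middle line, at slab height; hidden under the deck. Same axes. With the tray home its nose is against this face: the tray's centre is 35 inside the mouth, its rear 20 and the grip fin stay outside.
- tray_center (a point): Centre of the loose aluminium drip tray, half-way up its walls (11 mm above its underside). Open shallow box 110 long (x) x 90 wide (y) x 22 high, about 0.15 kg, lying on the slab. x axis points to its nose (the plain end, 55 from here), which goes in first; y to its left, z up. It may be slid along the slab.
- tray_grip (a point): Grip point on the tray's fin, 73 mm behind the tray's centre (-x) and 35 above it (46 above the tray's underside); same axes as the tray. The fin is a flat upright plate on the end opposite the nose, 38 long along x, 12 thick along y, from the underside up to 62 above it: pinch it from above across its thickness (y).
- clear_box: Bystander to leave alone: clear plastic box with white clips and a lid, 116 x 166 x 73 (mm). Origin at its underside.
- thermometer: Bystander to leave alone: white digital thermometer lying flat, 75 x 55 x 16 (mm). Origin at its underside.
- teaspoon: Bystander to leave alone: steel teaspoon, 140 long (mm). Origin at its underside.
- ramekin: Bystander to leave alone: white ceramic ramekin, 80 across, 45 high (mm). Origin at its underside.
- jar: Bystander to leave alone: glass jar, 60 across, 90 high (mm). Origin at its underside.
- mug: Bystander to leave alone: ceramic mug, 76 across, 85 high (mm). Origin at its underside.
- can: Bystander to leave alone: steel can, 66 across, 80 high (mm). Origin at its underside.
There are look-alikes about, which are no part of the job. Leave any yellow look-alike of the part that bears tray_center alone.

How it is judged:
By the outcome, as a careful person would: the job done as asked, in the order asked, and still so for the second after the job is handed in, with the robot touching nothing.
It also fails if it takes over 59 s, if anything falls off the work surface, if the arm or the gripper's body presses on something with over 40 N, if the wrist force passes 120 N, or if a joint passes its speed limit or range.

ROBOT

A 6-joint arm with a two-finger parallel gripper is mounted at the origin on the work surface. World frame = base frame: x ahead of the robot, y to its left, z up, the work surface at z = 0. Lengths are in m, angles in degrees, forces in N, time in s.
With the tool pointing down it reaches from about 0.35 to 1 m from the base axis. Payload 7.1 kg.
Tool frame: the origin (TCP) lies between the finger pads; the fingertips stand 17 mm ahead of it and the grasp point (between the pads) lies 2 mm behind it (r.tcp_to_tips is the distance from the TCP to the fingertips, in m); x points along the fingers, y is the direction in which the jaws open and shut, and the axes are right-handed (so a half turn about x gives the same grasp; the last joint's range is limited). The gripper opens to 85 mm and grips with 20 to 120 N. Pads are 22 mm wide; open, the fingers measure 114 mm over their backs; the gripper's body (76 mm by 85 mm) begins 54 mm behind the grasp point. The pads swing forward as they close: fully open they stand 13 mm farther back than shut.
Start: joints at [-73.51, 24.242, 93.386, -0, 62.372, -1.089], TCP at [0.189, -0.596, 0.248] pointing down, gripper open.
Joint ranges: [-172.04, 172.04], [-51.8, 120.97], [4.93, 147.93], [-75.15, 255.16], [6.16, 154.13], [-145.62, 145.62]. Speed limits (degrees/s): [136.94, 136.94, 172.46, 180, 180, 180].

INTERFACE

Orientations are given as a 3x3 rotation matrix whose columns are the frame's x, y, z axes.
In Python, from station import r gives the robot as it stands. The module is installed in compiled form; this text tells all that it offers.
- The arm moves only by the tool servo_tool, never from a script. Its argument "steps" is a list of rows, each a list of 3 entries, a list of its own where there are three numbers: the shift along the world's x, y, z in mm, then the turn about the world's z in degrees, then the opening, from 0 (shut) to 1 (fully open). A call has 1 to 20 rows; each row is the pose to reach, as a shift and turn from the pose commanded when the call began; what a row does not reach only later rows make up. A row lasts 1/8 s, in which the tool goes at most 62.5 mm and 10.7 degrees, less where a joint would pass 70% of its speed; a pose out of reach is approached as far as the arm can. A call with a gripper value outside its range is refused whole. The fingers move at their own pace and stop on an object; the grip force is fixed at half the most. Time passes only in rows, so rows that repeat a pose let the fingers close. It gives the time, the measured TCP pose, the force and the opening at its end, in the units of the state.
- r.get_obs(): the state, without advancing time (a new reading comes with each control period).
- r.camera(name): name is "side" or "top"; returns a dict with "color" (400x640x3 uint8, red, green, blue), "intrinsics" (3x3 intrinsics, pixels), "R" (3x3) and "t" (3): a world point X has camera coordinates R X + t. Camera axes: x right, y down, z forward; pixel columns grow to the right and rows downward; lengths in m; the calibration is good to about 2 mm. A picture is of the moment at which its call begins. There is no depth.
- r.sign_off(): hands the job in, once; it reports no verdict.
Trained networks look in the newest picture that a camera, given by its name, has taken for a name from the list of things; names that differ only in an ending like _2 or _b are one class to them, and where a whole thing is asked for, a point or a joint stands for the part that bears it (a point fixed in the world has none). Each returns a list of dicts, best first, with "conf" (0 to 1); they miss things now and then, are a little off and sometimes report something else, mostly with a low value. They report only what shows in the picture. A call takes as long as a camera call. They do not tell look-alikes from the thing itself.
- r.search_frame(camera, name): "bbox" ([left, top, right, bottom] in pixels, round what is visible of it).
- r.regions_of(camera, name): "region" (400x640 bool, what is visible of it) and "bbox" ([left, top, right, bottom] in pixels, round what is visible of it).
The state is a dict: "t": time; "q": joint angles; "qvel": joint speeds; "effort": joint torques, N m; "position": TCP position; "ee_rot": TCP orientation; "wrist_force": force on the tool from outside, world axes, zero at the start; "torque": the same for the moment, N m; "gripper_width": finger opening in m.
Only numpy, scipy, OpenCV 4.12 (cv2) and the standard library are available. Lean on these libraries where they do the work, as an engineer would, in place of code of your own. Each camera call takes 0.05 s, during which the arm holds its last target.

## Working session

There is one attempt and no reset: what is moved stays moved. The work goes in short steps, Python scripts to look and compute and a tool call to move; the robot and the scene stay as the last step left them, time stands still between calls to the robot, and variables do not carry over. Pictures are saved under pics/ and viewed, and the job is handed in when it is done.

Besides the shell and the picture viewer there is one more tool, called after ">>>" as name([rows], argument=value, ...), one row to a line, values as JSON. servo_tool: Moves the arm, as the interface text tells. Its arguments: {"type":"object","properties":{"steps":{"type":"array"}},"required":["steps"]}

```bash
mkdir -p pics; python3 - <<'E'
from station import r
import cv2,numpy as np
for c in ("side","top"):
    d=r.camera(c); cv2.imwrite(f"pics/{c}0.png",d["color"][:,:,::-1])
    np.savez(f"{c}0.npz",**d)
    print(c,d["intrinsics"].tolist(),d["R"].tolist(),d["t"].tolist())
    for n in ("dispenser","tray_center","tray_grip","bay_mouth","bay_stop","clear_box","thermometer","teaspoon","ramekin","jar","mug","can"):
        print(n,[(np.round(b["bbox"]).tolist(),round(b["conf"],2)) for b in r.search_frame(c,n)])
o=r.get_obs();print(o)
E
```

```text
side [[385.8372129777487, 0.0, 316.10134201524124], [0.0, 385.8372129777487, 200.26518911887297], [0.0, 0.0, 1.0]] [[-0.9858824956280673, -0.1669764346369879, -0.012432823094284447], [-0.08678444613044001, 0.573078919347497, -0.8148920248163789], [0.143192753741266, -0.8023088074273054, -0.5794794325949528]] [0.5021967920354738, 0.1078148826633688, 1.075387864638619]
dispenser [([175.0, 102.0, 283.0, 213.0], 0.76)]
tray_center [([395.0, 153.0, 435.0, 171.0], 0.89), ([304.0, 141.0, 349.0, 165.0], 0.7), ([295.0, 266.0, 334.0, 293.0], 0.3)]
tray_grip [([304.0, 136.0, 350.0, 164.0], 0.95), ([394.0, 150.0, 440.0, 173.0], 0.85), ([232.0, 232.0, 272.0, 283.0], 0.24)]
bay_mouth [([175.0, 102.0, 279.0, 213.0], 0.91)]
bay_stop [([175.0, 104.0, 282.0, 217.0], 0.88), ([258.0, 105.0, 304.0, 143.0], 0.63)]
clear_box [([257.0, 106.0, 303.0, 144.0], 0.78)]
thermometer [([294.0, 266.0, 337.0, 295.0], 0.72)]
teaspoon [([176.0, 105.0, 283.0, 215.0], 0.68), ([239.0, 307.0, 311.0, 326.0], 0.67)]
ramekin [([268.0, 141.0, 289.0, 160.0], 0.82)]
jar [([238.0, 126.0, 256.0, 155.0], 0.94), ([301.0, 139.0, 351.
[... 1383 characters left out ...]
 1.52143285e-05,
        6.23721383e+01, -1.08924418e+00]), 'qvel': array([ 0.01403072,  0.02908335,  0.03337997,  0.0082039 , -0.08982821,
       -0.00198816]), 'effort': array([ 5.86891583e-04, -5.57344437e+01, -2.82139617e+01,  1.53067754e-04,
        9.32381736e-04,  2.32212619e-05]), 'position': array([ 0.18879017, -0.59579656,  0.24832947]), 'ee_rot': array([[ 4.45913586e-06,  3.02038755e-01, -9.53295647e-01],
       [-1.42338223e-05, -9.53295647e-01, -3.02038755e-01],
       [-1.00000000e+00,  1.49158727e-05,  4.82911758e-08]]), 'wrist_force': array([-0.04948214,  0.36115626,  0.13801945]), 'torque': array([ 0.01046479,  0.01240115, -0.03386408]), 'gripper_width': 0.08558274464006298}
```

```bash
python3 - <<'E'
import cv2
a=cv2.imread("pics/top0.png");b=cv2.imread("pics/side0.png")
cv2.imwrite("pics/t1.png",cv2.resize(a[80:330,185:485],None,fx=2.4,fy=2.4,interpolation=cv2.INTER_CUBIC)[:600])
cv2.imwrite("pics/s1.png",cv2.resize(b[95:295,170:450],None,fx=2.8,fy=2.8,interpolation=cv2.INTER_CUBIC)[:600])
E
```

```text
(no output)
```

View pics/t1.png

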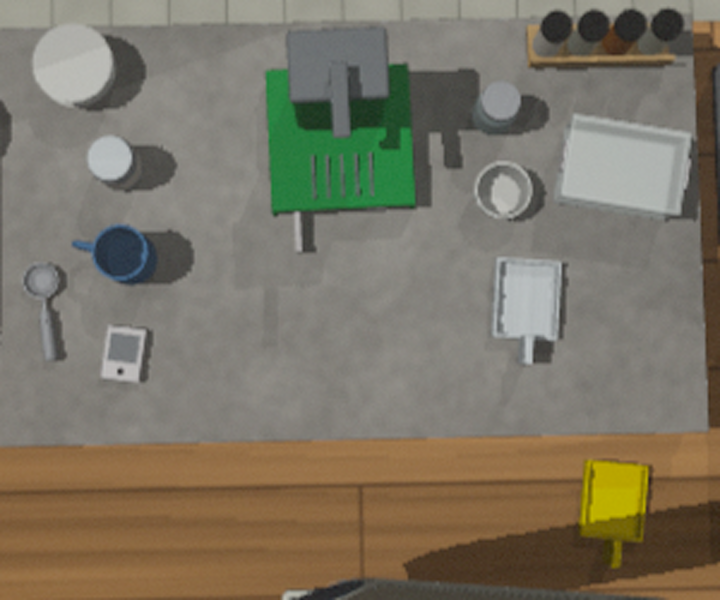

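View pics/s1.png

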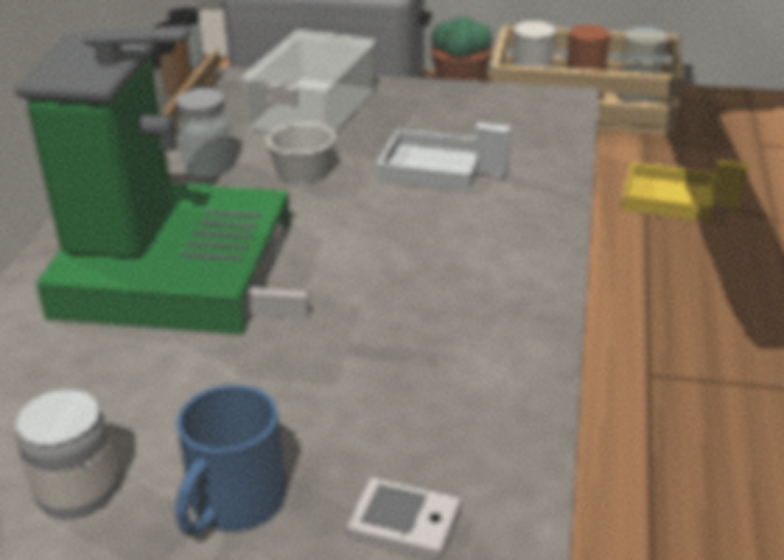

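The real aluminium tray is on the slab: top (407,207), side (327,152). Its fin points towards the robot and its nose points away. The yellow tray on the wood, top (441,292) and side (415,162), is the look-alike, so I'll leave it alone. Next I'll enlarge both and fit poses.

```bash
python3 - <<'E'
import cv2,numpy as np
from station import r
a=cv2.imread("pics/top0.png");b=cv2.imread("pics/side0.png")
A=cv2.resize(a[85:195,285:365],None,fx=5,fy=5,interpolation=cv2.INTER_CUBIC)
B=cv2.resize(a[180:240,385:425],None,fx=9,fy=9,interpolation=cv2.INTER_CUBIC)
B=cv2.copyMakeBorder(B,0,10,0,0,cv2.BORDER_CONSTANT)
cv2.imwrite("pics/c1.png",np.hstack([A[:550],B[:550]]))
A=cv2.resize(b[150:220,180:300],None,fx=5,fy=5,interpolation=cv2.INTER_CUBIC)
cv2.imwrite("pics/c2.png",A)
B=cv2.resize(b[130:170,295:360],None,fx=10,fy=10,interpolation=cv2.INTER_CUBIC)
cv2.imwrite("pics/c3.png",B)
for c in("top","side"):
    g=r.regions_of(c,"tray_center")
    for i,k in enumerate(g): print(c,k["conf"],k["bbox"],k["region"].sum()); np.save(f"{c}_tray{i}.npy",k["region"])
    g=r.regions_of(c,"dispenser")
    for i,k in enumerate(g): print(c,k["conf"],k["bbox"],k["region"].sum()); np.save(f"{c}_disp{i}.npy",k["region"])
E
```

```text
top 0.9 [390.8, 184.9, 416.3, 230.6] 955
top 0.59 [424.5, 272.4, 456.8, 319.9] 913
top 0.89 [300.0, 92.5, 358.6, 181.0] 4151
side 0.73 [305.8, 138.8, 349.6, 165.0] 805
side 0.7 [392.8, 151.1, 435.7, 171.5] 772
side 0.84 [176.0, 103.8, 281.4, 213.6] 6675
```

View pics/c1.png

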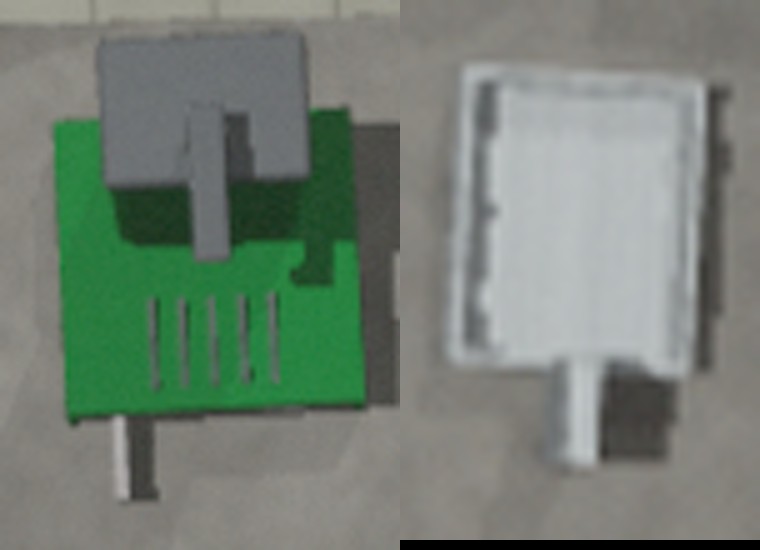

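View pics/c2.png

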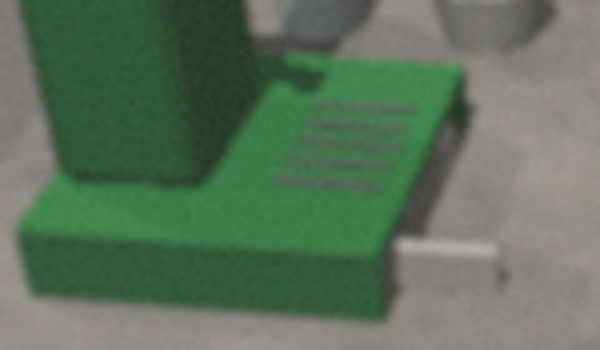

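View pics/c3.png

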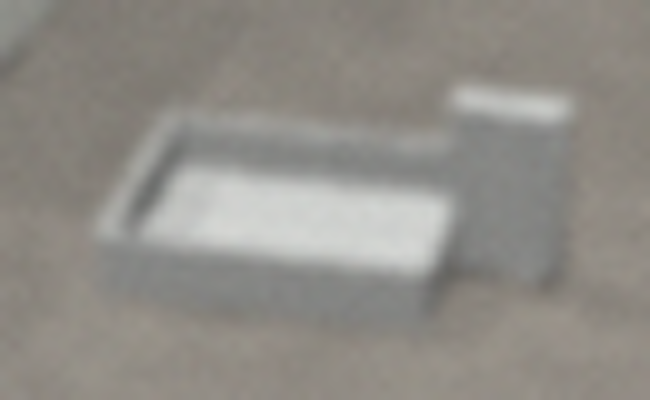

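```bash
cat > h.py <<'E'
import numpy as np,cv2
from scipy.optimize import least_squares
cams={c:dict(np.load(f"{c}0.npz")) for c in("top","side")}
def proj(c,X):
    d=cams[c];p=(d["R"]@np.atleast_2d(X).T).T+d["t"];q=p@d["intrinsics"].T;return q[:,:2]/q[:,2:]
def w(P,x,y,a):
    P=np.atleast_2d(np.array(P,float));c,s=np.cos(a),np.sin(a)
    return np.c_[x+c*P[:,0]-s*P[:,1],y+s*P[:,0]+c*P[:,1],P[:,2]]
def fit(obs,x0,extra=True):
    # obs: (cam,off,s,(u,v),local mm with z above slab); per-camera pixel bias small prior
    def f(p):
        o=[]
        for c,off,s,uv,L in obs:
            L=np.array(L)/1000+[0,0,.095]
            px=proj(c,w(L,*p[:3]))[0]+(p[3:5] if c=="top" else p[5:7])
            o+=list(px-(np.array(off)+(np.array(uv)+.5)/s-.5))
        return np.array(o+list(p[3:]/.8))
    S=least_squares(f,list(x0)+[0]*4,loss="soft_l1",x_scale=[.1,.1,.1]+[1]*4);return S.x,f(S.x)
E
python3 - <<'E'
from h import *
T=("top",(285,85),5);S=("side",(180,150),5)
d=[(*T,(54,122),(100,100,46)),(*T,(68,416),(-100,100,46)),(*T,(365,403),(-100,-100,46)),(*T,(349,108),(100,-100,46)),
(*S,(390,252),(-100,100,46)),(*S,(387,320),(-100,100,0)),(*S,(20,230),(100,100,46)),(*S,(32,293),(100,100,0)),(*S,(466,68),(-100,-100,46))]
pd,res=fit(d,(.8,.0,0));print(pd[:2],np.degrees(pd[2]),pd[3:]);print(res.round(2))
T=("top",(385,180),9);S=("side",(295,130),10)
t=[(*T,(62,63),(55,45,22)),(*T,(306,77),(55,-45,22)),(*T,(48,362),(-55,45,22)),(*T,(290,375),(-55,-45,22)),
(*T,(168,465),(-92,6,62)),(*T,(198,465),(-92,-6,62)),
(*S,(98,238),(55,45,22)),(*S,(170,110),(55,-45,22)),(*S,(440,272),(-55,45,22)),(*S,(105,285),(55,45,0)),(*S,(425,322),(-55,45,0)),
(*S,(568,122),(-92,6,62)),(*S,(573,97),(-92,-6,62)),(*S,(452,112),(-54,6,62)),(*S,(550,282),(-92,6,0))]
pt,res=fit(t,(.55,-.2,0));print(pt[:2],np.degrees(pt[2]),pt[3:]);print(res.round(2))
np.savez("pose.npz",pd=pd,pt=pt)
# fence: back-project to z=.122 in dispenser frame
def bp(c,off,s,uv,z,b):
    D=cams[c];px=np.array(off)+(np.array(uv)+.5)/s-.5-b
    ray=D["R"].T@np.linalg.solve(D["intrinsics"],[*px,1]);C=-D["R"].T@D["t"]
    return C+ray*(z-C[2])/ray[2]
def loc(X):
    c,s=np.cos(pd[2]),np.sin(pd[2]);dx=X[:2]-pd[:2];return np.round(1000*np.array([c*dx[0]+s*dx[1],-s*dx[0]+c*dx[1]]),1)
for uv in((115,500),(129,499),(113,418),(127,415)): print("fence top",loc(bp("top",(285,85),5,uv,.122,pd[3:5])))
for uv,z in(((498,258),.122),((397,252),.122),((498,290),.095),((497,243),.122)): print("fence side",loc(bp("side",(180,150),5,uv,z,pd[5:7])))
g=w([[-.073,0,.141]],*pt[:3])[0];print("grip",g)
print("mouth",w([[-.1,0,.095]],*pd[:3]))
E
```

```text
[0.75045856 0.01046813] 1.8307413189111614 [ 0.07876808 -0.06640382 -0.00935835  0.39994234]
[-0.44  0.01 -0.35  0.43  0.41 -0.08  0.24 -0.24 -1.54 -0.03  0.84  0.47
 -0.83 -0.78  0.36  0.54  0.59 -1.37  0.1  -0.08 -0.01  0.5 ]
[ 0.5232882  -0.24583099] -4.537265080248078 [ 0.09319124 -0.01672648 -0.00260067  0.40325644]
[ 0.16  0.32 -0.21  0.33  0.07 -0.25  0.05 -0.12 -0.28 -0.23  0.06 -0.01
 -0.06 -0.52 -0.23  0.07 -1.1  -0.26 -0.56  0.72  0.26  0.74  0.15 -0.83
  0.29  0.03  0.07 -1.01  1.18  0.23  0.12 -0.02 -0.    0.5 ]
fence top [-154.   71.]
fence top [-153.8   61.6]
fence top [-98.6  69.6]
fence top [-97.   60.1]
fence side [-153.9   72.3]
fence side [-98.9  73.3]
fence side [-150.4   64.8]
fence side [-150.4   58.7]
grip [ 0.45051698 -0.24005614  0.141     ]
mouth [[0.65050961 0.00727343 0.095     ]]
```

>>> servo_tool([
  [[60,50,0],-5,0.7],
  [[110,100,0],-10,0.7],
  [[150,150,0],-15,0.7],
  [[190,200,0],-20,0.7],
  [[225,260,0],-22,0.7],
  [[250,310,0],-22,0.7],
  [[262,350,0],-22,0.7],
  [[262,356,0],-22,0.7],
  [[262,356,0],-22,0.7],
  [[262,356,-20],-22,0.7],
  [[262,356,-40],-22,0.7],
  [[262,356,-40],-22,0.7],
])

```text
t: 3.0
position: [0.4494, -0.2409, 0.2071]
ee_rot: [[-0.003, -0.079, -0.997], [0.001, -0.997, 0.079], [-1.0, -0.001, 0.003]]
wrist_force: [0.2, -1.0, 0.7]
gripper_width: 0.06
```

```bash
cat > look.py <<'E'
import sys,cv2,numpy as np
from station import r
n,c,x0,y0,x1,y1=sys.argv[1],sys.argv[2],*map(int,sys.argv[3:7])
im=r.camera(c)["color"][:,:,::-1][y0:y1,x0:x1]
s=int(min(780//im.shape[1],580//im.shape[0]))
cv2.imwrite(f"pics/{n}.png",cv2.resize(im,None,fx=s,fy=s,interpolation=cv2.INTER_CUBIC))
o=r.get_obs();e=o["ee_rot"];print("scale",s,o["t"],o["position"].round(4),"yaw y",np.degrees(np.arctan2(e[1,1],e[0,1])).round(2),o["wrist_force"].round(2),o["gripper_width"])
E
python3 look.py g1 side 270 90 400 190
```

```text
scale 5 3.05 [ 0.4501 -0.241   0.2081] yaw y -94.53 [-0.37  0.6   0.62] 0.06004246912236416
```

View pics/g1.png

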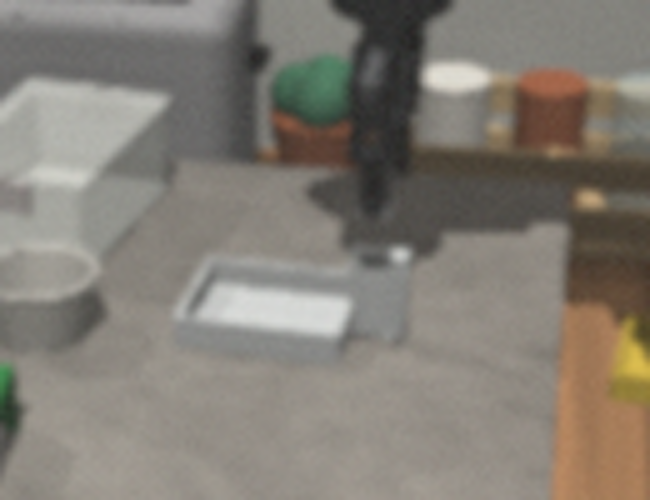

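The gripper hangs straight above the grey fin (crop ~380,215 over the fin at 385,255). Descending and gripping.

>>> servo_tool([
  [[0,1,-20],0,0.7],
  [[0,1,-40],0,0.7],
  [[0,1,-55],0,0.7],
  [[0,1,-65],0,0.7],
  [[0,1,-69],0,0.7],
  [[0,1,-69],0,0.7],
  [[0,1,-69],0,0.3],
  [[0,1,-69],0,0.1],
  [[0,1,-69],0,0.05],
  [[0,1,-69],0,0],
  [[0,1,-69],0,0],
  [[0,1,-69],0,0],
  [[0,1,-69],0,0],
  [[0,1,-69],0,0],
])

```text
t: 4.8
position: [0.451, -0.2389, 0.1397]
ee_rot: [[0.001, -0.077, -0.997], [-0.0, -0.997, 0.077], [-1.0, 0.0, -0.001]]
wrist_force: [-0.5, 0.2, 5.8]
gripper_width: 0.0112
```

```bash
python3 look.py g2 side 270 90 400 190;python3 look.py g3 top 370 170 470 250
```

```text
scale 5 4.85 [ 0.451  -0.239   0.1397] yaw y -94.42 [-0.7   0.05  6.12] 0.011804362916381822
scale 7 4.9 [ 0.451  -0.2389  0.1397] yaw y -94.42 [-0.76 -0.45  5.03] 0.011240203483447642
```

View pics/g2.png

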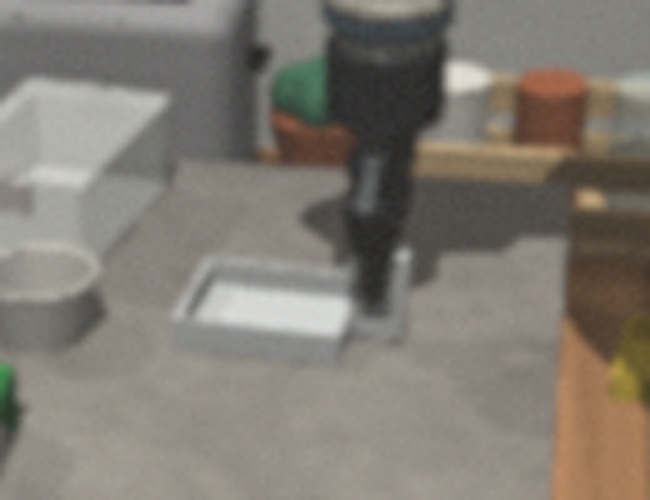

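View pics/g3.png

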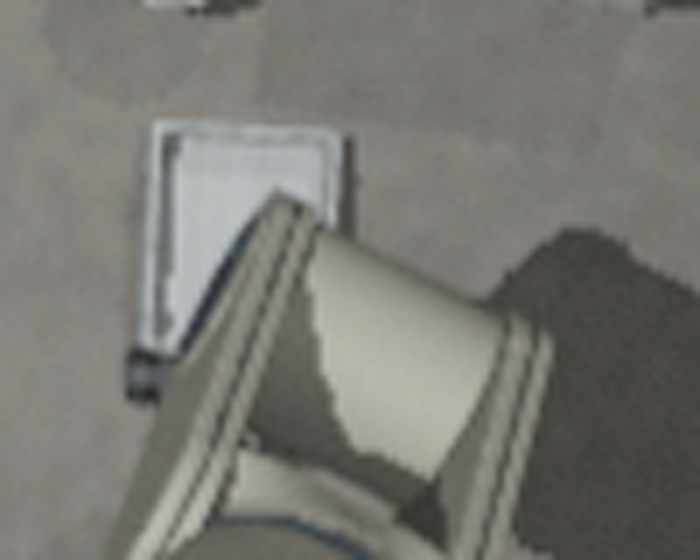

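>>> servo_tool([
  [[0,0,3],0,0],
  [[0,0,8],0,0],
  [[0,10,8],0,0],
  [[0,30,8],1,0],
  [[0,60,8],2,0],
  [[0,95,8],3,0],
  [[5,130,8],4,0],
  [[15,165,8],5,0],
  [[25,195,8],6,0],
  [[32,220,8],6.3,0],
  [[38,235,8],6.3,0],
  [[41,243,8],6.3,0],
  [[41,246,8],6.3,0],
  [[41,246,6],6.3,0],
  [[41,246,4],6.3,0],
  [[41,246,4],6.3,0],
  [[41,246,4],6.3,0],
])

```text
t: 7.02
position: [0.4917, 0.0069, 0.1433]
ee_rot: [[-0.0, 0.032, -0.999], [-0.0, -0.999, -0.032], [-1.0, -0.0, 0.0]]
wrist_force: [0.4, -0.0, -1.2]
gripper_width: 0.0114
```

```bash
python3 look.py g4 side 170 120 330 230;python3 look.py g5 top 280 85 380 250
```

```text
scale 4 7.075 [0.4918 0.007  0.1433] yaw y -88.14 [-0.33 -0.49 -2.11] 0.011075316171270794
scale 3 7.125 [0.4918 0.0071 0.1434] yaw y -88.14 [-0.18  0.18 -1.54] 0.011088233162808075
```

View pics/g4.png

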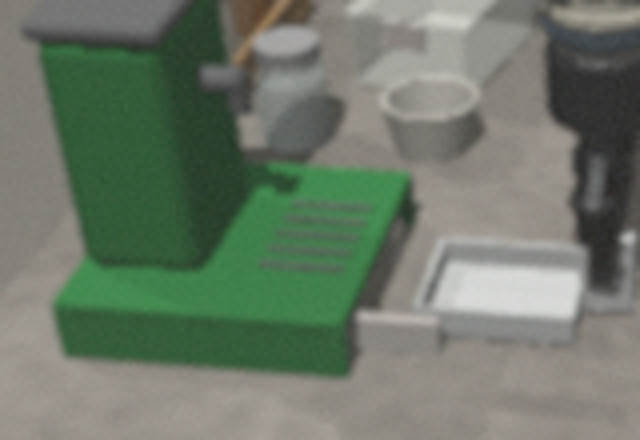

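View pics/g5.png

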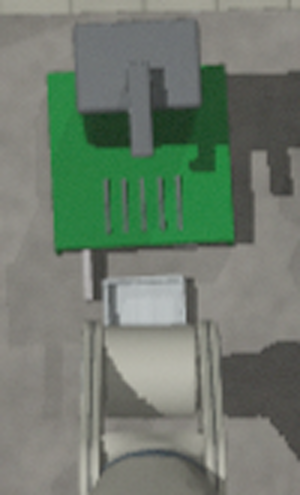

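```bash
python3 look.py g6 top 292 160 362 200
```

```text
scale 11 7.175 [0.4918 0.0071 0.1434] yaw y -88.13 [-0.6  -0.27 -1.36] 0.011104985545393879
```

View pics/g6.png

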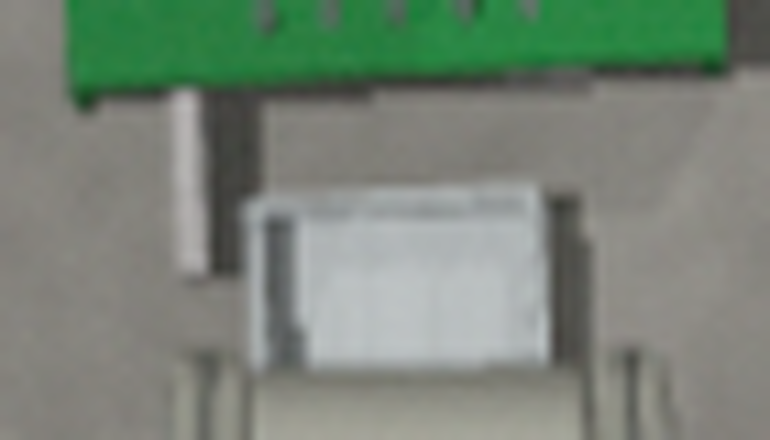

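The tray is aligned with the fence and clears it by about 12 mm (crop columns 207 and 247). I'll feel leftwards for the wall.

>>> servo_tool([
  [[0,3,0],0,0],
  [[0,6,0],0,0],
  [[0,8,0],0,0],
  [[0,9,0],0,0],
  [[0,9.5,0],0,0],
  [[0,10,0],0,0],
  [[0,10,0],0,0],
])

```text
t: 8.05
position: [0.4918, 0.0172, 0.1433]
ee_rot: [[0.0, 0.033, -0.999], [0.0, -0.999, -0.033], [-1.0, -0.0, -0.0]]
wrist_force: [-0.5, -0.5, -1.8]
gripper_width: 0.0114
```

>>> servo_tool([
  [[0,0.5,0],0,0],
  [[0,1,0],0,0],
  [[0,1,0],0,0],
])

```text
t: 8.43
position: [0.4918, 0.0182, 0.1433]
ee_rot: [[0.0, 0.033, -0.999], [-0.0, -0.999, -0.033], [-1.0, 0.0, -0.0]]
wrist_force: [-0.4, 0.2, -1.2]
gripper_width: 0.0112
```

>>> servo_tool([
  [[0,0.5,0],0,0],
  [[0,1,0],0,0],
  [[0,1,0],0,0],
])

```text
t: 8.8
position: [0.4918, 0.0193, 0.1433]
ee_rot: [[0.0, 0.033, -0.999], [0.0, -0.999, -0.033], [-1.0, -0.0, -0.0]]
wrist_force: [-0.0, -0.1, -0.9]
gripper_width: 0.0113
```

>>> servo_tool([
  [[0,0.5,0],0,0],
  [[0,1,0],0,0],
  [[0,1,0],0,0],
])

```text
t: 9.18
position: [0.4917, 0.0201, 0.1433]
ee_rot: [[-0.0, 0.033, -0.999], [-0.0, -0.999, -0.033], [-1.0, 0.0, 0.0]]
wrist_force: [-0.8, -1.3, -1.1]
gripper_width: 0.0116
```

>>> servo_tool([
  [[0,0.5,0],0,0],
  [[0,1,0],0,0],
  [[0,1,0],0,0],
])

```text
t: 9.55
position: [0.4915, 0.0209, 0.1433]
ee_rot: [[-0.001, 0.032, -0.999], [-0.0, -0.999, -0.032], [-1.0, 0.0, 0.001]]
wrist_force: [-2.3, -5.1, 0.5]
gripper_width: 0.0112
```

The wall is felt at y ≈ 0.0202 (−5 N). I'll back off to the middle of the 4 mm clearance and slide in.

>>> servo_tool([
  [[0,-1.5,0],0,0],
  [[0,-3,0],0,0],
  [[0,-3,0],0,0],
  [[5,-2.8,0],0,0],
  [[10,-2.7,0],0,0],
  [[15,-2.5,0],0,0],
  [[20,-2.4,0],0,0],
  [[24,-2.2,0],0,0],
  [[27,-2.1,0],0,0],
  [[30,-2,0],0,0],
  [[33,-2,0],0,0],
  [[33,-2,0],0,0],
])

```text
t: 11.05
position: [0.525, 0.0192, 0.1433]
ee_rot: [[0.0, 0.033, -0.999], [-0.0, -0.999, -0.033], [-1.0, 0.0, -0.0]]
wrist_force: [0.6, -1.3, -1.3]
gripper_width: 0.0113
```

>>> servo_tool([
  [[3,0.1,0],0,0],
  [[6,0.2,0],0,0],
  [[9,0.3,0],0,0],
  [[12,0.4,0],0,0],
  [[12,0.4,0],0,0],
])

```text
t: 11.68
position: [0.537, 0.0196, 0.1433]
ee_rot: [[0.0, 0.033, -0.999], [0.0, -0.999, -0.033], [-1.0, -0.0, -0.0]]
wrist_force: [0.4, -0.4, -1.8]
gripper_width: 0.0111
```

```bash
python3 look.py g7 top 292 140 362 190;python3 look.py g8 side 170 120 330 230
```

```text
scale 11 11.725 [0.5368 0.0196 0.1433] yaw y -88.12 [ 0.25 -0.58 -1.13] 0.011190138188309282
scale 4 11.775 [0.5367 0.0196 0.1433] yaw y -88.12 [ 0.2  -0.   -1.82] 0.010937219788335137
```

View pics/g7.png

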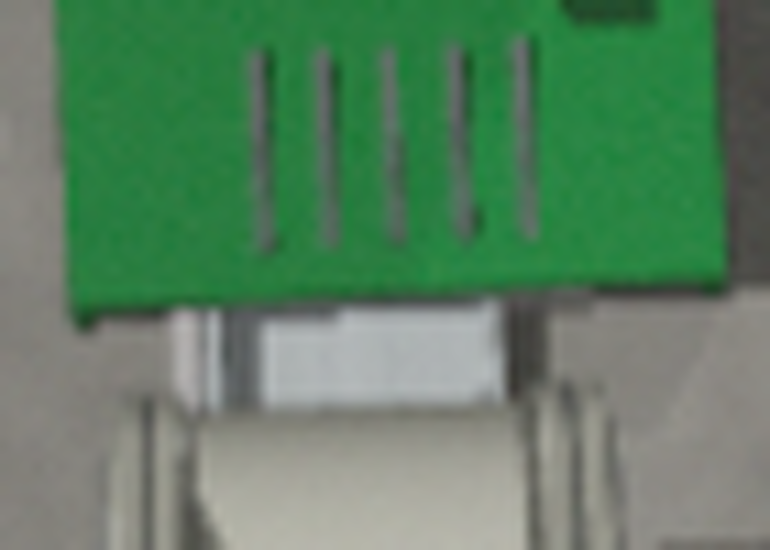

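View pics/g8.png

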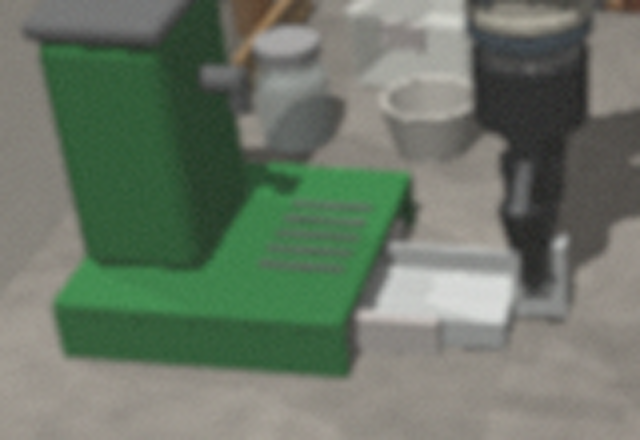

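The nose is inside the mouth beside the fence and the forces are near zero. Continuing.

>>> servo_tool([
  [[4,0.1,0],0,0],
  [[8,0.25,0],0,0],
  [[12,0.4,0],0,0],
  [[16,0.5,0],0,0],
  [[20,0.6,0],0,0],
  [[20,0.6,0],0,0],
])

```text
t: 12.52
position: [0.5571, 0.0202, 0.1433]
ee_rot: [[0.0, 0.033, -0.999], [0.0, -0.999, -0.033], [-1.0, -0.0, -0.0]]
wrist_force: [-0.2, 0.1, -2.0]
gripper_width: 0.0111
```

>>> servo_tool([
  [[4,0.1,0],0,0],
  [[8,0.25,0],0,0],
  [[12,0.4,0],0,0],
  [[16,0.5,0],0,0],
  [[20,0.6,0],0,0],
  [[20,0.6,0],0,0],
])

```text
t: 13.28
position: [0.5771, 0.0208, 0.1433]
ee_rot: [[0.0, 0.033, -0.999], [0.0, -0.999, -0.033], [-1.0, 0.0, -0.0]]
wrist_force: [-1.5, -0.8, -1.6]
gripper_width: 0.0114
```

>>> servo_tool([
  [[4,0.1,0],0,0],
  [[8,0.25,0],0,0],
  [[12,0.4,0],0,0],
  [[16,0.5,0],0,0],
  [[20,0.6,0],0,0],
  [[20,0.6,0],0,0],
])

```text
t: 14.02
position: [0.5971, 0.0214, 0.1433]
ee_rot: [[0.0, 0.033, -0.999], [0.0, -0.999, -0.033], [-1.0, -0.0, -0.0]]
wrist_force: [0.6, -0.7, -0.8]
gripper_width: 0.0109
```

>>> servo_tool([
  [[3,0.1,0],0,0],
  [[6,0.2,-1],0,0],
  [[9,0.3,-2],0,0],
  [[9,0.3,-3],0,0],
  [[9,0.3,-3],0,0],
])

```text
t: 14.65
position: [0.6056, 0.0217, 0.1401]
ee_rot: [[-0.0, 0.033, -0.999], [0.0, -0.999, -0.033], [-1.0, -0.0, 0.0]]
wrist_force: [-0.1, 0.4, -1.7]
gripper_width: 0.0113
```

>>> servo_tool([
  [[1,0,0],0,0],
  [[2,0.1,0],0,0],
  [[3,0.1,0],0,0],
  [[3,0.1,0],0,0],
])

```text
t: 15.15
position: [0.6089, 0.0218, 0.1403]
ee_rot: [[0.0, 0.033, -0.999], [0.0, -0.999, -0.033], [-1.0, -0.0, -0.0]]
wrist_force: [0.2, 0.3, -1.0]
gripper_width: 0.0114
```

>>> servo_tool([
  [[1,0,0],0,0],
  [[2,0.1,0],0,0],
  [[2,0.1,0],0,0],
])

```text
t: 15.52
position: [0.6109, 0.0219, 0.1403]
ee_rot: [[0.0, 0.033, -0.999], [0.0, -0.999, -0.033], [-1.0, -0.0, -0.0]]
wrist_force: [0.4, 0.4, -1.7]
gripper_width: 0.0115
```

>>> servo_tool([
  [[0.5,0,0],0,0],
  [[1,0,0],0,0],
  [[1,0,0],0,0],
])

```text
t: 15.9
position: [0.6118, 0.0219, 0.1403]
ee_rot: [[0.0, 0.033, -0.999], [0.0, -0.999, -0.033], [-1.0, -0.0, -0.0]]
wrist_force: [-0.3, -0.9, -1.9]
gripper_width: 0.0112
```

>>> servo_tool([
  [[0.5,0,0],0,0],
  [[1,0,0],0,0],
  [[1,0,0],0,0],
])

```text
t: 16.27
position: [0.6128, 0.0219, 0.1403]
ee_rot: [[0.0, 0.033, -0.999], [0.0, -0.999, -0.033], [-1.0, -0.0, -0.0]]
wrist_force: [0.6, 0.0, -1.8]
gripper_width: 0.0113
```

>>> servo_tool([
  [[0.5,0,0],0,0],
  [[1,0,0],0,0],
  [[1,0,0],0,0],
])

```text
t: 16.65
position: [0.6138, 0.0219, 0.1403]
ee_rot: [[0.0, 0.033, -0.999], [0.0, -0.999, -0.033], [-1.0, 0.0, -0.0]]
wrist_force: [-0.4, 0.5, -1.7]
gripper_width: 0.0112
```

>>> servo_tool([
  [[0.5,0,0],0,0],
  [[1,0,0],0,0],
  [[1,0,0],0,0],
])

```text
t: 17.02
position: [0.6148, 0.0219, 0.1403]
ee_rot: [[-0.0, 0.033, -0.999], [0.0, -0.999, -0.033], [-1.0, -0.0, 0.0]]
wrist_force: [-0.1, -0.2, -1.1]
gripper_width: 0.0112
```

>>> servo_tool([
  [[0.5,0,0],0,0],
  [[1,0,0],0,0],
  [[1,0,0],0,0],
])

```text
t: 17.4
position: [0.6149, 0.0218, 0.1401]
ee_rot: [[-0.002, 0.033, -0.999], [-0.0, -0.999, -0.033], [-1.0, 0.0, 0.002]]
wrist_force: [-5.1, -0.4, 0.9]
gripper_width: 0.0113
```

Back stop felt (−5 N). I'll relax it, lower the tray onto the slab and reseat it lightly.

>>> servo_tool([
  [[-1.5,0,0],0,0],
  [[-1.5,0,-0.5],0,0],
  [[-1.5,0,-1],0,0],
  [[-1.5,0,-1.3],0,0],
  [[-1.5,0,-1.3],0,0],
])

```text
t: 18.02
position: [0.6148, 0.022, 0.1398]
ee_rot: [[0.001, 0.033, -0.999], [0.0, -0.999, -0.033], [-1.0, -0.0, -0.001]]
wrist_force: [-2.7, -0.7, 5.2]
gripper_width: 0.011
```

>>> servo_tool([
  [[0.5,0,0],0,0],
  [[1,0,0],0,0],
  [[1.5,0,0],0,0],
  [[1.5,0,0],0,0],
  [[1.5,0,0],0,0],
])

```text
t: 18.65
position: [0.6147, 0.022, 0.1398]
ee_rot: [[-0.002, 0.033, -0.999], [0.0, -0.999, -0.033], [-1.0, -0.0, 0.002]]
wrist_force: [-8.4, -0.6, 9.9]
gripper_width: 0.0115
```

>>> servo_tool([
  [[-0.5,0,0.5],0,0],
  [[-0.5,0,0.5],0,0],
  [[-0.5,0,0.5],0,0.2],
  [[-0.5,0,0.5],0,0.3],
  [[-0.5,0,0.5],0,0.4],
  [[-0.5,0,0.5],0,0.4],
  [[-0.5,0,0.5],0,0.4],
])

```text
t: 19.52
position: [0.6153, 0.0219, 0.1395]
ee_rot: [[0.0, 0.033, -0.999], [-0.0, -0.999, -0.033], [-1.0, 0.0, -0.0]]
wrist_force: [0.5, 0.4, -0.5]
gripper_width: 0.0338
```

```bash
python3 look.py g9 side 170 120 330 230;python3 look.py g10 top 292 140 362 190
```

```text
scale 4 19.575 [0.6153 0.0219 0.1395] yaw y -88.12 [-0.82  0.65 -0.19] 0.03409079131712647
scale 11 19.625 [0.6153 0.0219 0.1395] yaw y -88.12 [-0.83 -0.18 -0.45] 0.034002663496017355
```

View pics/g9.png

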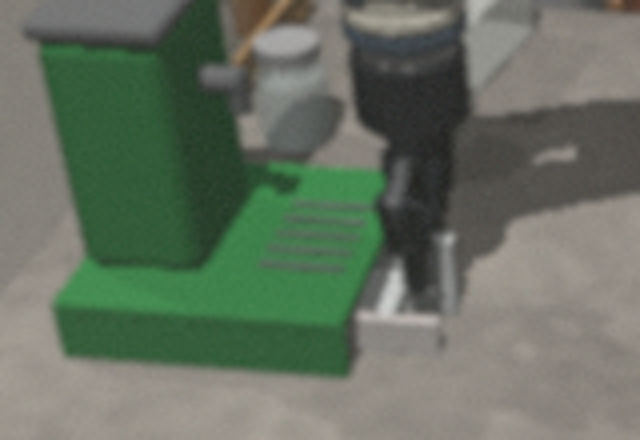

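Released. The tray sits inside the mouth with the fin outside. Moving straight up and back, then checking.

>>> servo_tool([
  [[0,0,6],0,0.4],
  [[0,0,18],0,0.4],
  [[0,0,40],0,0.4],
  [[0,0,70],0,0.4],
  [[-20,0,100],0,0.4],
  [[-60,-30,110],0,0.4],
  [[-100,-80,110],0,0.4],
  [[-130,-130,110],0,0.4],
  [[-150,-180,110],0,0.4],
  [[-160,-230,110],0,0.4],
  [[-160,-240,110],0,0.4],
  [[-160,-240,110],0,0.4],
])

```text
t: 21.12
position: [0.4554, -0.2184, 0.2501]
ee_rot: [[0.001, 0.031, -1.0], [-0.0, -1.0, -0.031], [-1.0, 0.0, -0.001]]
wrist_force: [0.2, 0.4, 0.6]
gripper_width: 0.0343
```

```bash
python3 look.py e1 side 210 140 300 220;python3 look.py e2 top 292 140 362 190; python3 look.py e3 top 0 0 640 400
```

```text
scale 7 21.175 [ 0.4555 -0.2176  0.2499] yaw y -88.14 [ 0.6   0.32 -0.75] 0.03384874004207923
scale 11 21.225 [ 0.4555 -0.2172  0.2497] yaw y -88.08 [ 0.52  0.54 -0.5 ] 0.034371230620359655
scale 1 21.275 [ 0.4555 -0.217   0.2496] yaw y -88.05 [ 0.28  0.36 -0.49] 0.033727635622562264
```

View pics/e1.png

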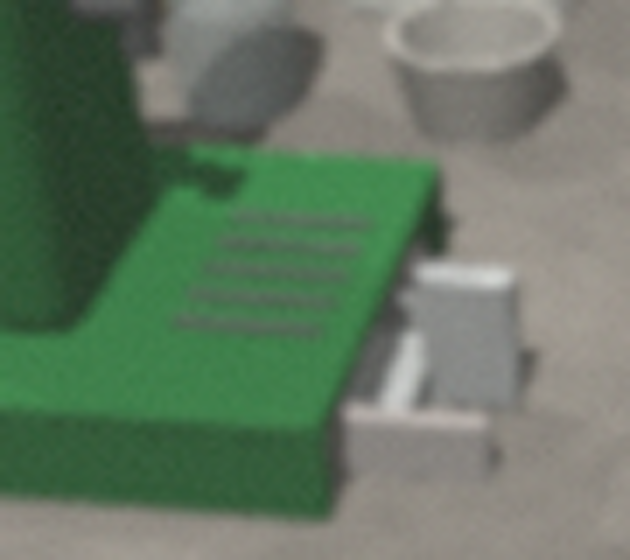

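View pics/e2.png

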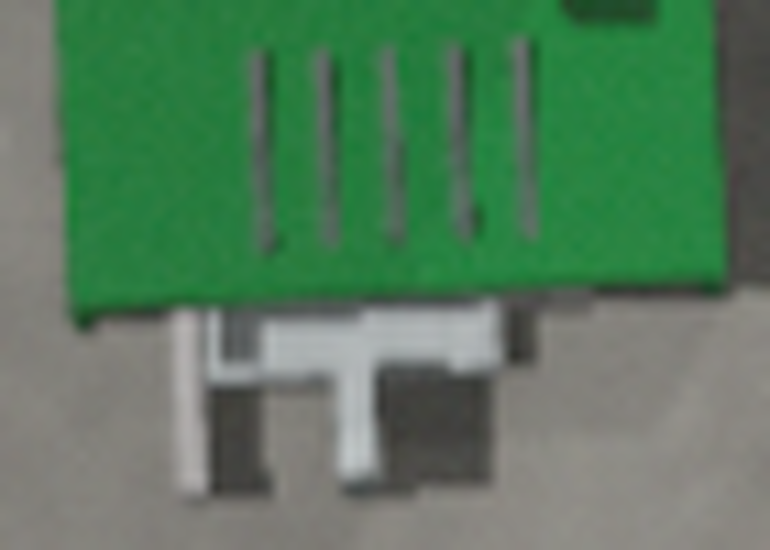

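View pics/e3.png

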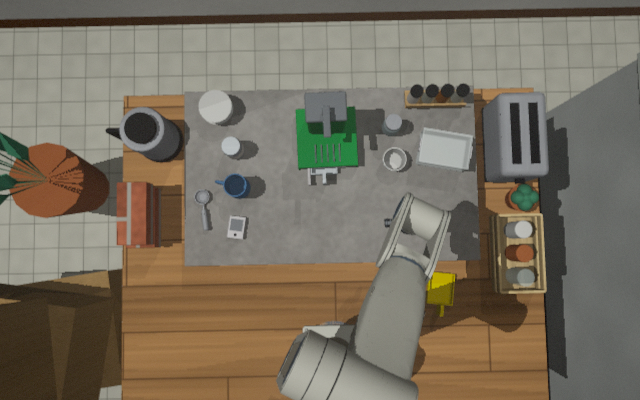

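```bash
python3 - <<'E'
from h import *
z=np.load("pose.npz");pd=z["pd"]
T=("top",(292,140),11);S=("side",(210,140),7)
t=[(*T,(210,382),(-55,45,22)),(*T,(500,371),(-55,-45,22)),(*T,(342,484),(-92,6,62)),(*T,(378,482),(-92,-6,62)),
(*S,(517,287),(-92,6,62)),(*S,(515,266),(-92,-6,62)),(*S,(413,280),(-54,6,62)),(*S,(516,405),(-92,6,0))]
p,res=fit(t,(.69,.02,.03));print(p[:2],np.degrees(p[2]),p[3:],res.round(2))
c,s=np.cos(pd[2]),np.sin(pd[2]);d=p[:2]-pd[:2];print("tray centre in disp (home x=-65):",1000*np.array([c*d[0]+s*d[1],-s*d[0]+c*d[1]]))
E
```

```text
[0.68665033 0.02381196] 1.5621333867235505 [ 0.23532597  0.284296   -0.27641218  0.25477556] [-0.27  0.12  0.08 -0.14 -0.28 -0.21  0.1  -0.2  -0.91 -0.7   0.29 -0.03
  0.29 -0.6   0.61  1.12  0.29  0.36 -0.35  0.32]
tray centre in disp (home x=-65): [-63.34936756  15.37549834]
```

```bash
python3 -c "
from station import r
print(r.sign_off())"
```

```text
the job is handed in; nothing more can be done
None
```

The drip tray is back under the green dispenser, nose against the back stop and released. I handed the job in at about 21 s of the 59 s allowed.

**What I did:** I pinched the aluminium tray's fin and carried it about 4–8 mm above the slab. I felt for the left fence (about 5 N), then centred the tray in the 4 mm clearance. It slid in with wrist forces under 3 N until it met the back stop at about 5 N. I then lowered it onto the slab, reseated it at about 8 N, opened the fingers and drew the arm clear.

**Last checks:**
- **Home:** fitting both camera views puts the tray's centre 63.3 mm in front of the dispenser's centre, where home is 65. That 1.7 mm is within the roughly 2 mm calibration error and agrees with the stop I felt.
- **Alignment and flatness:** the tray is square to the dispenser within about 0.3° and looks flat.
- **Runner position:** the tray sits 15 mm to the left of the dispenser's middle line, which matches what I felt at the fence.
- **Bystanders:** the other things on the shelf, and the yellow look-alike, appear unmoved in the last top view.

No check failed. The wrist force was back near zero after the release.

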